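Put the block plane away in the drawer

TASK

Put the small steel block plane away: set it down flat on its sole on the floor of the open drawer (do not let it drop), then slide the drawer fully shut. Leave the jar and the spatula where they are.

Things in the scene. Friction and masses are not known exactly. Their poses are not given: they have to be found in the camera images.
- plane: small block plane, loose, 0.3-0.6 kg: steel body 105 long (x), 40 wide (y), 30 mm high, flat sides to grip across y; on top, narrower than the body, a sloping red lever cap and, near the +x end, a round brass knob up to 49 mm. Origin: centre of the underside (sole); z up. Starts on its sole on the table, left or right of the drawer unit. Either way round is fine in the drawer.
- cabinet_drawer0 (a joint): the drawer's slide, m: 0 is fully shut, grows as the drawer comes out towards the robot (the cabinet's -x), stop at about 0.198. Starts 0.15 to 0.18 open. No spring or catch; light friction of about 1 N plus some damping; it stays where it is left.
- drawer_floor (a point): point on the drawer's inner floor (upper face), 22 mm above the table, midway across and 60 mm behind the inner face of the front wall; moves with the drawer; +x is the way it shuts. Inside 235 mm long (x), 178 wide (y); walls 6 mm thick rise 66 mm above the floor, the blue front panel 75 mm. From the front wall the inside is uncovered for the joint value less 6 mm.
- cabinet_drawer0_handle (a point): middle of the drawer's steel bar handle: a horizontal bar of 11 mm diameter, 105 mm long along the cabinet's y, its axis 35 mm in front of the blue panel, 72 mm above the table; moves with the drawer. The bar can be pushed or hooked from above.
- cabinet_front (a point): a point fixed on the cabinet: middle of the front edge of its top, 110 mm above the table; axes are the cabinet's (x away from the robot, the way the drawer shuts). The cabinet is a low grey unit fixed to the table, 265 mm deep behind this edge, 220 mm wide (y), 110 mm high, with one blue-fronted drawer that comes out to -x. Its position and yaw vary.
- jar: white plastic jar with a blue cap, 60 mm diameter, 75 mm high, loose; origin at the centre of its underside. Starts on the other side of the drawer unit from the plane. Leave alone.
- spatula: spatula about 200 mm long lying on the table to the right (-y) of the drawer unit, loose. Origin: under the middle of it; x runs from handle to blade. Leave alone.

How it is judged:
On the way, in this order (a step that is already met when the one before it is completed fails the run):
1. the plane lies on its sole on the drawer's floor, let go and at rest, while the drawer is still open (x of plane in the frame of drawer_floor between -0.06 and 0.175 m and y of plane in the frame of drawer_floor between -0.09 and 0.09 m and z of plane in the frame of drawer_floor between -0.006 and 0.008 m and angle between plane's own z axis and vertical below 0.2 rad and contact force between the fingers and plane below 0.1 N and linear speed of plane below 0.02 m/s and value of joint cabinet_drawer0 above 0.03 m), for 0.2 s.
2. the drawer is slid fully shut (value of joint cabinet_drawer0 below 0.006 m), for 0.2 s.
At the end, for the whole second after the job is handed in: the plane lies within the drawer on its sole (tilt under 0.2 rad, sole within 8 mm of the floor), let go and at rest, and the drawer is shut to within 6 mm (x of plane in the frame of drawer_floor between -0.06 and 0.175 m and y of plane in the frame of drawer_floor between -0.09 and 0.09 m and z of plane in the frame of drawer_floor between -0.006 and 0.008 m and angle between plane's own z axis and vertical below 0.2 rad and contact force between the fingers and plane below 0.1 N and linear speed of plane below 0.02 m/s and value of joint cabinet_drawer0 below 0.006 m); the robot touches nothing.
It fails at once if the plane is dropped or thrown (let go and faster than 0.8 m/s, a fall of some 33 mm) (linear speed of plane above 0.8 m/s and contact force between the fingers and plane below 0.05 N).
It fails at once if the jar or the spatula is moved more than 40 mm (distance of any of jar, spatula from where it was at the start of the episode above 0.04 m).
It also fails if it takes over 56 s, if anything falls off the work surface, if the arm or the gripper's body presses on something with over 40 N, if the wrist force passes 120 N, or if a joint passes its speed limit or range.

ROBOT

A 6-joint arm with a two-finger parallel gripper is mounted at the origin on the work surface. World frame = base frame: x ahead of the robot, y to its left, z up, the work surface at z = 0. Lengths are in m, angles in rad, forces in N, time in s.
With the tool pointing down it reaches from about 0.25 to 0.775 m from the base axis. Payload 4 kg.
Tool frame: the origin (TCP) lies at the very end of the fingers, on their centre line; the grasp point (between the pads) lies 19 mm behind it (robot.pinch_z is the distance from the TCP to the grasp point, in m); z points along the fingers, y is the line along which they close (so a half turn about z gives the same grasp; the last joint's range is limited). The gripper opens to 94 mm and grips with 3 to 60 N. Pads are 16 mm wide; open, the fingers measure 119 mm over their backs; the gripper's body (75 mm by 177 mm) begins 78 mm behind the grasp point.
Start: joints at [1.162, 0.087, 1.371, -0, 1.684, -0.103], TCP at [0.166, 0.524, 0.206] pointing down, gripper open.
Joint ranges: [-3.1, 3.1], [-0.76, 2.03], [0.27, 2.55], [-1.08, 4.22], [0.17, 2.65], [-2.57, 2.57]. Speed limits (rad/s): [2.79, 2.79, 3.14, 3.14, 3.14, 3.14].

INTERFACE

Orientations are given as [roll, pitch, yaw] about the fixed x, y, z axes, in that order (R = Rz(yaw) Ry(pitch) Rx(roll)).
In Python, from bench import robot gives the robot as it stands.
- The arm moves only by the tool arm_command, never from a script. Its argument "targets" is one flat list of numbers, 7 for each row, row after row: the turn, a rotation vector about the tool's x, y, z in degrees, then the shift along the tool's x, y, z in mm, then the closure, from -1 (fully open) to 1 (shut). In form: [ax, ay, az, x, y, z, hand, ax, ay, az, x, y, z, hand, ...]. A call has 1 to 20 rows; each row is the pose to reach, as a shift and turn from the pose commanded when the call began, along the tool's axes at that moment; what a row does not reach only later rows make up. A row lasts 1/10 s, in which the tool goes at most 50 mm and 8.59 degrees, less where a joint would pass 70% of its speed; a pose out of reach is approached as far as the arm can. A call with a gripper value outside its range is refused whole. The fingers move at their own pace and stop on an object; the grip force is fixed at half the most. Time passes only in rows, so rows that repeat a pose let the fingers close. It gives the time, the measured TCP pose, the force, the opening and the grip force at its end, in the units of the state.
- robot.get_obs(): the state, without advancing time (a new reading comes with each control period).
- robot.snapshot(name): name is "side" or "top" or "wrist"; returns a dict with "color" (420x560x3 uint8, red, green, blue), "range_z" (420x560 float32, m along the optical axis (not along the pixel's ray), 0 where there is no reading), "fx", "fy", "cx", "cy" (pixels), "dist_coeffs" ([k1, k2, p1, p2, k3] as OpenCV has them; the pictures are not rectified), "T" (4x4, takes a point from camera to world coordinates); the wrist camera has in their place "T_tool_cam" (4x4, takes a point from camera to tool coordinates, whose origin is the TCP and whose axes are the flange's). Camera axes: x right, y down, z forward; pixel columns grow to the right and rows downward; lengths in m; the calibration is good to about 2 mm. A picture is of the moment at which its call begins: read the wrist's pose just before it.
- robot.close_job(): hands the job in; it is judged then, once.
The state is a dict: "time": time; "joint_positions": joint angles; "qvel": joint speeds; "joint_torque": joint torques, N m; "tool_pos": TCP position; "ee_rot": TCP orientation; "wrist_force": force on the tool from outside, world axes, zero at the start; "wrist_torque": the same for the moment, N m; "width": finger opening in m; "finger_force": force on a finger pad.
Only numpy, scipy, OpenCV 4.12 (cv2) and the standard library are available. Lean on these libraries where they do the work, as an engineer would, in place of code of your own. Each camera call takes 0.05 s, during which the arm holds its last target. There are 200 camera calls.

## Working session

There is one attempt and no reset: what is moved stays moved. The work goes in short steps, Python scripts to look and compute and a tool call to move; the robot and the scene stay as the last step left them, time stands still between calls to the robot, and variables do not carry over. Pictures are saved under pics/ and viewed, at most 10 in all, crops included, and the job is handed in when it is done.

Besides the shell and the picture viewer there is one more tool, called after "Emit:" as name(argument=value, ...) on one line, values as JSON. arm_command: Moves the arm, as the interface text tells. Its arguments: {"type":"object","properties":{"targets":{"type":"array"}},"required":["targets"]}

```bash
mkdir -p pics; cat > h.py <<'E'
import numpy as np, cv2, pickle
from bench import robot
from scipy.spatial.transform import Rotation as R
def snap(n,f):
    o=robot.get_obs(); s=robot.snapshot(n); s['obs']=o
    if 'T' not in s:
        W=np.eye(4);W[:3,:3]=R.from_euler('xyz',o['ee_rot']).as_matrix();W[:3,3]=o['tool_pos'];s['T']=W@s['T_tool_cam']
    cv2.imwrite(f'pics/{f}.png',s['color'][:,:,::-1]); pickle.dump(s,open(f'{f}.pkl','wb')); return s
def load(f): return pickle.load(open(f+'.pkl','rb'))
def cloud(s):
    h,w=s['range_z'].shape
    K=np.array([[s['fx'],0,s['cx']],[0,s['fy'],s['cy']],[0,0,1]],float)
    g=np.stack(np.meshgrid(np.arange(w),np.arange(h)),-1).reshape(-1,1,2).astype(float)
    u=cv2.undistortPoints(g,K,np.array(s['dist_coeffs'],float)).reshape(h,w,2)
    z=s['range_z'][...,None]; P=np.concatenate([u*z,z],-1)
    P=P@s['T'][:3,:3].T+s['T'][:3,3]; P[s['range_z']<=0]=np.nan; return P
E
python3 - <<'E'
from h import *
a=snap('top','top0');b=snap('side','side0')
o=robot.get_obs();print(o)
cv2.imwrite('pics/both.png',cv2.resize(np.vstack([a['color'],b['color']])[:,:,::-1],None,fx=.7,fy=.7))
E
```

```text
{'time': 0.1, 'joint_positions': array([ 1.16193366e+00,  8.79110696e-02,  1.37207631e+00, -1.01452325e-05,
        1.68357411e+00, -1.03095416e-01]), 'qvel': array([-0.00029281, -0.00195176, -0.00258629, -0.0001241 ,  0.00018595,
       -0.00067668]), 'joint_torque': array([ 1.98247617e-03, -3.41251159e+01, -3.03302979e+01,  7.19797891e-02,
        3.04759084e-02, -7.84658209e-05]), 'tool_pos': array([0.16537865, 0.5240477 , 0.20441842]), 'ee_rot': array([-3.13963324e+00, -1.92588604e-04,  2.83582408e+00]), 'wrist_force': array([ 0.41609754, -1.21003587, -0.09199929]), 'wrist_torque': array([ 0.03380312, -0.01937413,  0.01750394]), 'finger_force': 0.0, 'width': 0.09389812807820808}
```

View pics/top0.png

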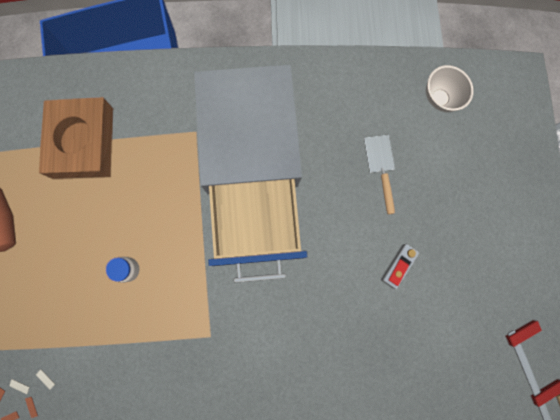

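The top view shows the plane at (401,267) with its knob at (411,254), the spatula at (383,175), and the jar at (120,269). The cabinet's front edge runs from (204,187) to (300,181), and the handle is at (260,278).

```bash
python3 - <<'E'
from h import *
s=load('top0');P=cloud(s);np.set_printoptions(precision=4,suppress=True)
for n,(u,v) in dict(knob=(411,254),cornL=(206,184),cornR=(297,179),backL=(199,72),table=(340,300),panelL=(212,261),panelR=(303,255),han=(260,278),floor=(255,230),spH=(391,210)).items(): print(n,P[v,u])
z=P[...,2]; uu,vv=np.meshgrid(np.arange(560),np.arange(420))
m=(uu>375)&(uu<425)&(vv>238)&(vv<294)&(z>.02)
q=P[m];print(m.sum(),q[:,2].min(),q[:,2].max()); r=cv2.minAreaRect(q[:,:2].astype(np.float32));print(r,cv2.boxPoints(r))
m=(uu>190)&(uu<306)&(vv>60)&(vv<195)&(abs(z-.11)<.008);r=cv2.minAreaRect(P[m][:,:2].astype(np.float32));print(m.sum(),r,cv2.boxPoints(r))
c=s['color'].astype(int)
m=(uu>200)&(uu<312)&(vv>245)&(vv<272)&(c[...,2]>c[...,0]+40)&(abs(z-.097)<.01);r=cv2.minAreaRect(P[m][:,:2].astype(np.float32));print(m.sum(),r,cv2.boxPoints(r))
m=(uu>228)&(uu<290)&(vv>272)&(vv<286)&(abs(z-.076)<.012);r=cv2.minAreaRect(P[m][:,:2].astype(np.float32));print(m.sum(),r,cv2.boxPoints(r))
E
```

```text
knob [ 0.4976 -0.3364  0.0466]
cornL [0.6613 0.1264 0.1075]
cornR [ 0.6717 -0.0732  0.087 ]
backL [0.921  0.1416 0.1108]
table [ 0.3951 -0.1733 -0.0013]
panelL [0.4951 0.1169 0.0953]
panelR [ 0.5024 -0.0791  0.0985]
han [0.4555 0.0149 0.0743]
floor [0.5662 0.0242 0.0222]
spH [ 0.6057 -0.304   0.0184]
756 0.020100023174939308 0.05084610388058197
((0.4706972539424896, -0.3177211284637451), (0.04275171831250191, 0.10519540309906006), 54.44810104370117) [[ 0.4155 -0.3045]
 [ 0.5011 -0.3657]
 [ 0.5259 -0.3309]
 [ 0.4403 -0.2697]]
11299 ((0.7985956072807312, 0.0364517942070961), (0.26736292243003845, 0.22210000455379486), 3.1064674854278564) [[ 0.6591  0.1401]
 [ 0.6711 -0.0817]
 [ 0.9381 -0.0672]
 [ 0.9261  0.1546]]
613 ((0.498617947101593, 0.019566193222999573), (0.013819347135722637, 0.21175844967365265), 3.3351073265075684) [[ 0.4856  0.1249]
 [ 0.4979 -0.0865]
 [ 0.5117 -0.0857]
 [ 0.4994  0.1257]]
282 ((0.4608355164527893, 0.017302632331848145), (0.01943896897137165, 0.11483734846115112), 3.3336265087127686) [[ 0.4478  0.0741]
 [ 0.4545 -0.0406]
 [ 0.4739 -0.0395]
 [ 0.4672  0.0752]]
```

View pics/side0.png

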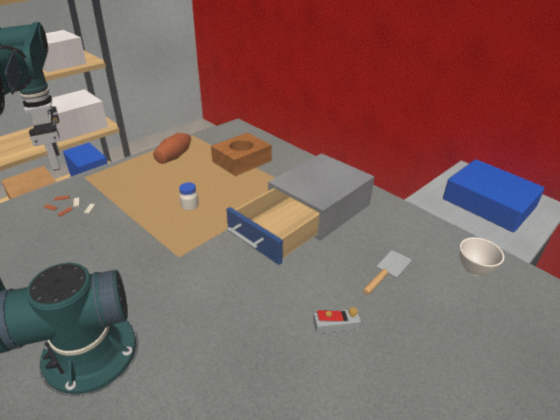

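The two views agree, and the sizes match what was given. The plane is at (0.471,-0.318) with yaw -35.5°, measured 105x43. The drawer yaw is about 3.2° and it is open about 0.16. Next I compute the move to hover over the plane.

```bash
cat >> h.py <<'E'
def rel(p,yaw):
    o=robot.get_obs();W=R.from_euler('xyz',o['ee_rot']);G=R.from_euler('xyz',[180,0,yaw],degrees=True)
    d=W.inv().apply(np.array(p)-o['tool_pos'])*1e3; r=(W.inv()*G).as_rotvec(degrees=True)
    print('t',round(o['time'],2),'rot',r.round(2),'shift',d.round(1))
E
python3 -c "
from h import *
rel([.4707,-.3177,.10],144.5)"
```

```text
t 0.1 rot [-1.100e-01  1.000e-02  1.798e+01] shift [-544.6 -710.6  105.7]
```

Emit:
arm_command(targets=[0,0,6,-182,-237,0,-1,0,0,6,-182,-237,0,-1,0,0,6,-182,-237,0,-1,0,0,6,-182,-237,0,-1,0,0,6,-182,-237,0,-1,0,0,6,-182,-237,0,-1,0,0,12,-363,-474,0,-1,0,0,12,-363,-474,0,-1,0,0,12,-363,-474,0,-1,0,0,12,-363,-474,0,-1,0,0,12,-363,-474,0,-1,0,0,12,-363,-474,0,-1,0,0,18,-545,-711,60,-1,0,0,18,-545,-711,60,-1,0,0,18,-545,-711,60,-1,0,0,18,-545,-711,60,-1,0,0,18,-545,-711,60,-1,0,0,18,-545,-711,106,-1,0,0,18,-545,-711,106,-1,0,0,18,-545,-711,106,-1])

```text
time: 2.1
tool_pos: [0.469, -0.3179, 0.0941]
ee_rot: [3.141, -0.009, 2.519]
wrist_force: [-0.3, 0.6, -0.3]
width: 0.094
finger_force: 0.0
```

```bash
python3 - <<'E'
from h import *
rel([.4707,-.3177,.006],144.5)
s=snap('wrist','w1');P=cloud(s);z=P[...,2]
m=(z>.022)&(z<.055)&(np.hypot(P[...,0]-.47,P[...,1]+.318)<.075)
m=cv2.morphologyEx(m.astype(np.uint8),cv2.MORPH_OPEN,np.ones((5,5)))>0
r=cv2.minAreaRect(P[m][:,:2].astype(np.float32));print(m.sum(),r,robot.get_obs()['tool_pos'])
E
```

```text
t 2.1 rot [ 0.03 -0.54 -0.18] shift [-2.1  1.1 88. ]
8300 ((0.469197154045105, -0.31772381067276), (0.04007430747151375, 0.1044311597943306), 54.22687530517578) [ 0.46987168 -0.31712201  0.09666311]
```

View pics/w1.png

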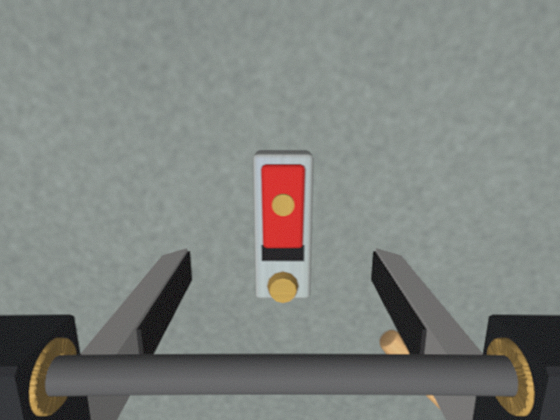

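The wrist view shows the plane centred between the fingers and aligned with them, spanning (255,152) to (310,298). Depth measures it at 40x104 mm, centred (0.469,-0.318). I'll descend and grip.

Emit:
arm_command(targets=[0,0,0,0,0,45,-1,0,0,0,0,0,70,-1,0,0,0,0,0,84,-1,0,0,0,0,0,90,-1,0,0,0,0,0,90,-1,0,0,0,0,0,90,0.5,0,0,0,0,0,90,1,0,0,0,0,0,90,1,0,0,0,0,0,90,1,0,0,0,0,0,90,1,0,0,0,0,0,90,1,0,0,0,0,0,90,1])

```text
time: 3.35
tool_pos: [0.4712, -0.3177, 0.0094]
ee_rot: [-3.141, -0.0, 2.522]
wrist_force: [-1.2, -3.8, 1.2]
width: 0.0419
finger_force: 2.6
```

Emit:
arm_command(targets=[0,0,0,0,0,0,1,0,0,0,0,0,0,1,0,0,0,0,0,0,1])

```text
time: 3.65
tool_pos: [0.471, -0.3179, 0.0094]
ee_rot: [-3.141, -0.0, 2.522]
wrist_force: [-1.1, -1.7, -0.1]
width: 0.0398
finger_force: 30.0
```

Emit:
arm_command(targets=[0,0,0,0,0,-20,1,0,0,0,0,0,-50,1,0,0,0,0,0,-90,1,0,0,0,0,0,-130,1,0,0,0,0,0,-155,1,0,0,0,0,0,-165,1,0,0,0,0,0,-165,1,0,0,0,0,0,-165,1])

```text
time: 4.45
tool_pos: [0.4704, -0.3166, 0.1716]
ee_rot: [3.141, -0.005, 2.522]
wrist_force: [0.7, 0.2, -5.3]
width: 0.0396
finger_force: 30.0
```

```bash
python3 - <<'E'
from h import *
s=snap('wrist','w2');o=s['obs'];print(o['tool_pos'],o['width'],o['finger_force'],o['wrist_force'])
rel([.583,.0245,.17],183.2)
E
```

```text
[ 0.47035665 -0.31662381  0.17164247] 0.03962568327106767 29.996609687805176 [ 0.68086241  0.15547547 -5.28798669]
t 4.5 rot [  0.15  -0.3  -38.72] shift [106.2 343.1   2. ]
```

View pics/w2.png

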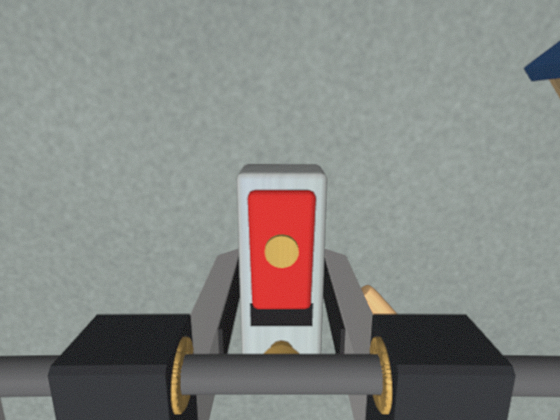

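The plane is held squarely and level, from (240,165) to (325,355). I'll carry it over the drawer.

Emit:
arm_command(targets=[0,0,-2,7,22,0,1,0,0,-6,18,57,0,1,0,0,-10,30,97,0,1,0,0,-15,42,137,0,1,0,0,-20,55,177,0,1,0,0,-25,67,217,0,1,0,0,-29,79,257,0,1,0,0,-33,92,297,0,1,0,0,-36,102,328,0,1,0,0,-38.7,106,343,0,1,0,0,-38.7,106,343,0,1,0,0,-38.7,106,343,0,1,0,0,-38.7,106,343,0,1])

```text
time: 5.8
tool_pos: [0.5838, 0.0216, 0.1738]
ee_rot: [-3.141, -0.001, -3.088]
wrist_force: [-0.4, -0.3, -4.5]
width: 0.0398
finger_force: 30.0
```

```bash
python3 - <<'E'
from h import *
s=snap('wrist','w3');snap('top','t3');o=s['obs'];print(o['tool_pos'],o['width'],o['finger_force'],o['wrist_force'])
rel([.583,.0245,.031],183.2)
E
```

```text
[0.58375294 0.02158151 0.17380988] 0.03981860885737407 29.996455907821655 [-0.39503568 -0.25375661 -4.49297893]
t 5.9 rot [-0.02 -0.02 -0.16] shift [  0.8   3.  143.3]
```

View pics/w3.png

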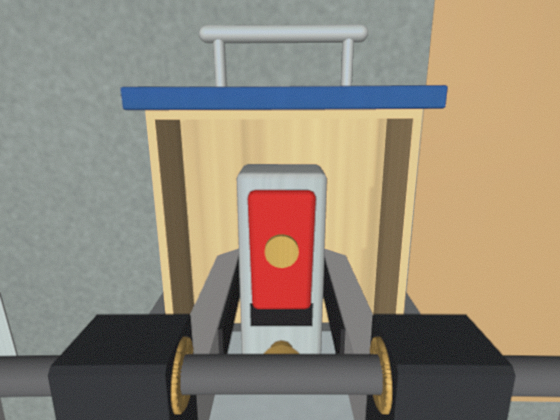

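The plane is aligned inside the drawer, with its toe at (282,170) clear of the blue panel at (282,97). I'll lower it.

Emit:
arm_command(targets=[0,0,0,0,3,25,1,0,0,0,0,3,60,1,0,0,0,0,3,90,1,0,0,0,0,3,110,1,0,0,0,0,3,123,1,0,0,0,0,3,130,1,0,0,0,0,3,134,1,0,0,0,0,3,135,1,0,0,0,0,3,135,1,0,0,0,0,3,135,1,0,0,0,0,3,135,1])

```text
time: 7.0
tool_pos: [0.5847, 0.0262, 0.0404]
ee_rot: [-3.141, 0.002, -3.086]
wrist_force: [0.2, 0.9, -5.2]
width: 0.0394
finger_force: 30.0
```

Emit:
arm_command(targets=[0,0,0,0,0,1,1,0,0,0,0,0,2,1,0,0,0,0,0,3,1,0,0,0,0,0,4,1,0,0,0,0,0,5,1,0,0,0,0,0,6,1,0,0,0,0,0,6,1])

```text
time: 7.7
tool_pos: [0.5839, 0.0262, 0.0332]
ee_rot: [3.141, -0.0, -3.086]
wrist_force: [-0.4, 0.6, -5.2]
width: 0.0396
finger_force: 30.0
```

Emit:
arm_command(targets=[0,0,0,0,0,0.5,1,0,0,0,0,0,1,1,0,0,0,0,0,1.5,1,0,0,0,0,0,2,1,0,0,0,0,0,2,1,0,0,0,0,0,2,1])

```text
time: 8.3
tool_pos: [0.5841, 0.0262, 0.0315]
ee_rot: [3.142, 0.0, -3.086]
wrist_force: [0.3, -0.4, -5.9]
width: 0.0397
finger_force: 30.0
```

Not in contact yet; the wrist force still shows the full weight.

Emit:
arm_command(targets=[0,0,0,0,0,0.5,1,0,0,0,0,0,1,1,0,0,0,0,0,1,1,0,0,0,0,0,1,1])

```text
time: 8.7
tool_pos: [0.5846, 0.0262, 0.0314]
ee_rot: [-3.142, 0.001, -3.086]
wrist_force: [-0.5, 0.2, 0.8]
width: 0.0396
finger_force: 30.0
```

Contact: the force went from -5.9 to +0.8 N. I'll release and rise.

Emit:
arm_command(targets=[0,0,0,0,0,0,0,0,0,0,0,0,0,-0.3,0,0,0,0,0,0,-0.5,0,0,0,0,0,0,-0.5,0,0,0,0,0,0,-0.5,0,0,0,0,0,0,-0.5,0,0,0,0,0,-10,-0.5,0,0,0,0,0,-30,-0.5,0,0,0,0,0,-70,-0.5,0,0,0,0,0,-110,-0.5,0,0,0,0,0,-150,-0.5,0,0,0,0,0,-170,-0.5,0,0,0,0,0,-170,-0.5,0,0,0,0,0,-170,-0.5])

```text
time: 10.1
tool_pos: [0.5841, 0.0261, 0.2005]
ee_rot: [3.142, 0.0, -3.086]
wrist_force: [0.2, -0.8, -0.6]
width: 0.0704
finger_force: 0.0
```

```bash
python3 - <<'E'
from h import *
s=snap('wrist','w4');o=s['obs'];print(o['tool_pos'],o['width'],o['finger_force'],o['wrist_force'])
P=cloud(s)
c=s['color'].astype(int);m=(c[...,2]>c[...,0]+40)&(abs(P[...,2]-.097)<.012)
r=cv2.minAreaRect(P[m][:,:2].astype(np.float32));print('panel',m.sum(),r)
z=P[...,2];m=(z>.045)&(z<.078)&(abs(P[...,0]-.585)<.065)&(abs(P[...,1]-.026)<.035)
print('plane',m.sum(),np.nanpercentile(z[m],[5,25,50,75,95]),cv2.minAreaRect(P[m][:,:2].astype(np.float32)))
m=(abs(z-.076)<.012)&(P[...,0]<.48)&(P[...,0]>.43)
print('handle',m.sum(),cv2.minAreaRect(P[m][:,:2].astype(np.float32)))
E
```

```text
[0.58405195 0.02614413 0.20048979] 0.07040261774351644 0.0 [ 0.21805962 -0.77172277 -0.59006635]
panel 5858 ((0.49679216742515564, 0.01860503852367401), (0.014063932001590729, 0.2123982310295105), 3.188523769378662)
plane 4879 [0.04958731 0.05097967 0.0546983  0.06357502 0.06892651] ((0.5829083919525146, 0.026847394183278084), (0.10411231219768524, 0.040001798421144485), 3.0477888584136963)
handle 2937 ((0.46605798602104187, 0.01688021793961525), (0.0331251285970211, 0.11467693746089935), 3.4414408206939697)
```

View pics/w4.png

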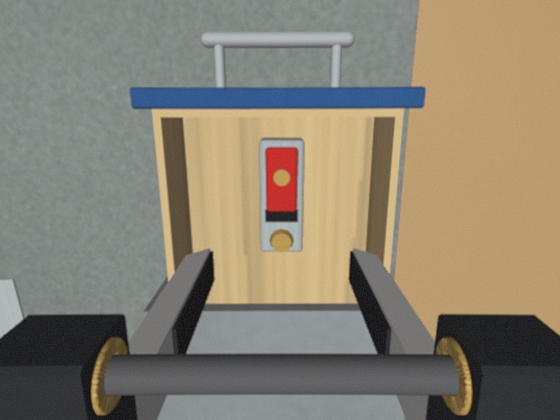

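The plane lies flat in the drawer from (262,140) to (302,250): 104x40 mm, body top at about 51 mm, which fits 22+30. The handle bar is at x≈0.455. I'll move in front of the bar with the fingers closed.

Emit:
arm_command(targets=[0,0,0,20,0,0,1,0,0,0,55,0,0,1,0,0,0,95,0,0,1,0,0,0,135,0,0,1,0,0,0,165,0,0,1,0,0,0,177,0,0,1,0,0,0,177,0,0,1,0,0,0,177,0,20,1,0,0,0,177,0,55,1,0,0,0,177,0,95,1,0,0,0,177,0,130,1,0,0,0,177,0,145,1,0,0,0,177,0,145,1,0,0,0,177,0,145,1])

```text
time: 11.55
tool_pos: [0.4081, 0.0164, 0.0552]
ee_rot: [3.141, -0.001, -3.086]
wrist_force: [0.8, 0.3, -0.5]
width: 0.0004
finger_force: 0.0
```

Emit:
arm_command(targets=[0,0,0,-10,0,0,1,0,0,0,-20,0,0,1,0,0,0,-26,0,0,1,0,0,0,-31,0,0,1,0,0,0,-36,0,0,1,0,0,0,-42,0,0,1,0,0,0,-49,0,0,1,0,0,0,-57,0,0,1,0,0,0,-66,0,0,1,0,0,0,-76,0,0,1,0,0,0,-86,0,0,1,0,0,0,-96,0,0,1,0,0,0,-106,0,0,1,0,0,0,-116,0,0,1,0,0,0,-126,0,0,1,0,0,0,-136,0,0,1,0,0,0,-146,0,0,1,0,0,0,-155,0,0,1,0,0,0,-162,0,0,1,0,0,0,-165,0,0,1])

```text
time: 13.55
tool_pos: [0.5731, 0.0253, 0.0554]
ee_rot: [-3.141, 0.001, -3.086]
wrist_force: [-2.0, 0.1, 1.7]
width: 0.0006
finger_force: 1.0
```

Emit:
arm_command(targets=[0,0,0,-5,0,0,1,0,0,0,-10,0,0,1,0,0,0,-14,0,0,1,0,0,0,-18,0,0,1,0,0,0,-20,0,0,1,0,0,0,-22,0,0,1,0,0,0,-22,0,0,1])

```text
time: 14.25
tool_pos: [0.5946, 0.0268, 0.0556]
ee_rot: [3.141, 0.001, -3.086]
wrist_force: [-0.2, 0.8, -0.3]
width: 0.0006
finger_force: 0.0
```

Force about 0, so not at the stop yet. I'll creep on.

Emit:
arm_command(targets=[0,0,0,-2,0,0,1,0,0,0,-4,0,0,1,0,0,0,-6,0,0,1,0,0,0,-8,0,0,1,0,0,0,-9,0,0,1])

```text
time: 14.75
tool_pos: [0.5998, 0.0272, 0.0555]
ee_rot: [3.141, -0.008, -3.086]
wrist_force: [-11.1, -0.4, 7.6]
width: 0.0004
finger_force: 5.9
```

The stop is reached at 11 N, with the arm lagging its command. I'll press slightly more, hold, then back off.

Emit:
arm_command(targets=[0,0,0,-1,0,0,1,0,0,0,-2,0,0,1,0,0,0,-2,0,0,1,0,0,0,-2,0,0,1])

```text
time: 15.15
tool_pos: [0.5998, 0.0272, 0.0556]
ee_rot: [3.141, -0.012, -3.086]
wrist_force: [-14.6, -0.8, 9.0]
width: 0.0005
finger_force: 7.5
```

Emit:
arm_command(targets=[0,0,0,5,0,0,1,0,0,0,15,0,0,1,0,0,0,40,0,0,1,0,0,0,75,0,0,1,0,0,0,110,0,0,1,0,0,0,120,0,-20,1,0,0,0,120,0,-60,1,0,0,0,120,0,-100,1,0,0,0,120,0,-140,1,0,0,0,120,0,-150,1,0,0,0,120,0,-150,1])

```text
time: 16.25
tool_pos: [0.4865, 0.0206, 0.2075]
ee_rot: [-3.141, 0.006, -3.086]
wrist_force: [0.4, 0.6, 0.2]
width: 0.0006
finger_force: 0.0
```

```bash
python3 - <<'E'
from h import *
s=snap('top','t5');o=s['obs'];print(o['tool_pos'],o['wrist_force'])
P=cloud(s);c=s['color'].astype(int);z=P[...,2]
m=(c[...,2]>c[...,0]+40)&(abs(z-.097)<.012)&(abs(P[...,1]-.03)<.13)
print('panel',m.sum(),cv2.minAreaRect(P[m][:,:2].astype(np.float32)))
E
```

```text
[0.48650249 0.02059007 0.20752654] [0.38415985 0.63410723 0.1592975 ]
panel 683 ((0.657726526260376, 0.028784185647964478), (0.015214316546916962, 0.21212732791900635), 3.3873605728149414)
```

View pics/t5.png

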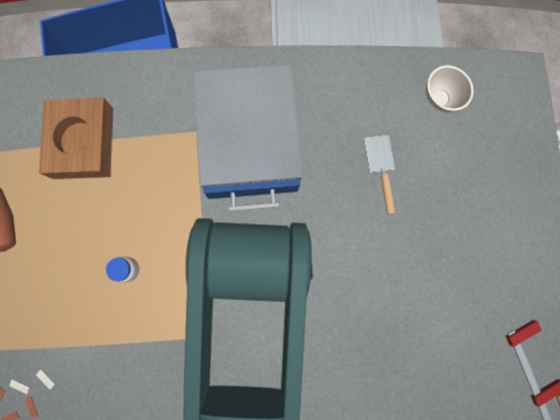

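The drawer is shut: the blue panel at (252,187) is flush with the cabinet edge, its back face at 0.665. The jar (120,269) and spatula (383,175) haven't moved, and the arm is clear.

```bash
python3 -c "
from bench import robot
print(robot.close_job())"
```

```text
the job is handed in; nothing more can be done
None
```

The block plane lies flat on its sole in the drawer, the drawer is fully shut, the jar and spatula were left where they were, and the job is handed in; the hand-in returned no verdict.

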